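Lock the control box of the cold display with the square key

ROBOT

A 6-joint arm with a two-finger parallel gripper is mounted at the origin on the work surface. World frame = base frame: x ahead of the robot, y to its left, z up, the work surface at z = 0. Lengths are in m, angles in rad, forces in N, time in s.
With the tool pointing down it reaches from about 0.35 to 0.775 m from the base axis. Payload 7.3 kg.
Tool frame: the origin (TCP) lies midway between the tips of the shut fingers; the grasp point (between the pads) lies 19 mm behind it (robot.grip_depth is the z of the grasp point in the tool frame, in m); z points along the fingers, y is the line along which they close (so a half turn about z gives the same grasp; the last joint's range is limited). The gripper opens to 92 mm and grips with 3 to 60 N. Pads are 19 mm wide; open, the fingers measure 130 mm over their backs; the gripper's body (75 mm by 190 mm) begins 47 mm behind the grasp point.
Start: joints at [-1.32, 0.342, 1.524, -0, 1.275, -0.146], TCP at [0.203, -0.484, 0.227] pointing down, gripper open.
Joint ranges: [-2.53, 2.53], [-0.77, 2.02], [0.04, 2.7], [-1, 4.14], [0.28, 2.66], [-3.11, 3.11]. Speed limits (rad/s): [2.57, 2.57, 3.14, 3.14, 3.14, 3.14].

INTERFACE

Orientations are given as [roll, pitch, yaw] about the fixed x, y, z axes, in that order (R = Rz(yaw) Ry(pitch) Rx(roll)).
In Python, from cell import robot, viewer gives the robot as it stands.
- The arm moves only by the tool step_arm, never from a script. Its argument "increments" is a list of rows, each an object with "delta_pos": the shift along the tool's x, y, z in cm, a list of three; "dr": the turn, a rotation vector about the tool's x, y, z in degrees, a list of three; "fingers": the closure, from -1 (fully open) to 1 (shut), so that 0 is half open. In form: [{"delta_pos": [tx, ty, tz], "dr": [wx, wy, wz], "fingers": fingers}, ...]. A call has exactly 5 rows; each row is the pose to reach, as a shift and turn from the pose commanded when the call began, along the tool's axes at that moment; what a row does not reach only later rows make up. A row lasts 1/8 s, in which the tool goes at most 62.5 mm and 10.7 degrees, less where a joint would pass 70% of its speed; a pose out of reach is approached as far as the arm can. A call with a gripper value outside its range is refused whole. The fingers move at their own pace and stop on an object; "newtons" is the grip in N (left out, the last holds). Time passes only in rows, so rows that repeat a pose let the fingers close, or fill a call up. It gives the time, the measured TCP pose, the force, the opening and the grip force at its end, in the units of the state.
- robot.observe(): the state, without advancing time (a new reading comes with each control period).
- viewer.read_camera(name): name is "side" or "top" or "wrist"; returns the picture (420x560x3 uint8, red, green, blue); there is no depth.
- viewer.camera_params(name): a dict with "K" (3x3 intrinsics, pixels), "k1" (the pictures are not rectified: a ray, as slopes to the right and down, at radius r is drawn at 1 + k1 r^2 times it, then the intrinsics apply), "T" (4x4, takes a point from camera to world coordinates). Camera axes: x right, y down, z forward; pixel columns grow to the right and rows downward; lengths in m; the calibration is good to about 2 mm. A picture is of the moment at which its call begins: read the wrist's pose just before it. camera_params takes no time and is no camera call; for the wrist camera it gives the pose at the moment of the call.
- robot.hand_in(): hands the job in; it is judged then, once.
The state is a dict: "time": time; "qpos": joint angles; "qvel": joint speeds; "joint_efforts": joint torques, N m; "tool_pos": TCP position; "tool_rot": TCP orientation; "contact_force": force on the tool from outside, world axes, zero at the start; "torque": the same for the moment, N m; "opening": finger opening in m; "grip_force": force on a finger pad.
Only numpy, scipy, OpenCV 4.12 (cv2) and the standard library are available. Lean on these libraries where they do the work, as an engineer would, in place of code of your own. Each camera call takes 0.05 s, during which the arm holds its last target. There are 200 camera calls.

TASK

The sloping cover of the cold display's control box has been shut but not locked. Take the square key from the wooden tool block, push it fully home in the recessed lock on the cover and turn it clockwise as far as it goes, then draw it out and stand it back in the hole it came from. Leave the other tools and everything else on the table where they are.

Things in the scene. Friction and masses are not known exactly. Their poses are not given: they have to be found in the camera images.
- key: loose square key, plain steel, 86 mm long, 0.09 to 0.18 kg. Origin: centre of the shank's tip; z runs up the shank to the handle. Shank 12 mm square (faces square to the key's x and y), z 0 to 50 mm, the last 3 mm tapered to 10.8 mm; then a round collar 27 mm wide, z 50 to 56. It starts upright in one of the block's three holes, the collar resting on the block's top.
- key_wing (a point): centre of the key's flat upright wing handle, 71 mm from the tip on the key's axis (same axes as key): 11 mm thick along x, 54 mm long along y, 30 mm tall (z 56 to 86 mm). In the block the wing lies within 0.3 rad of the block's length (y).
- tool_block: fixed light wooden block, 80 mm along x, 240 mm along y, 60 mm high, origin at the centre of its underside. Three round upright holes, 21 mm wide, 55 mm deep, lie on its y axis at y = -72, 0 and 72 mm; one holds the key, the others a cheese iron and an awl (which is where varies).
- box: fixed stainless control box of the cold display, 240 mm deep (x), 260 mm wide (y), origin at the centre of its underside. Its front (-x) faces away from the robot. Its cover, which stays shut, slopes up by 20 degrees from the front (87 mm high) to the back (180 mm). A main switch 28 mm tall and two pilot lamps sit on the cover, 135 mm up the slope from the lock.
- lock_mouth (a point): centre of the lock's round mouth, level with the cover's face, 50 mm up the slope from its lower edge. z points out of the cover along the lock's axis (20 degrees off vertical), x up the slope, y to the left as seen from the front. The bezel, 46 mm wide, stands 2 mm proud. The mouth is a round well, 20 mm wide, 6 mm deep; the square socket begins at its bottom.
- socket_floor (a point): centre of the floor of the square socket, 26 mm straight below lock_mouth (same axes). The socket is 14 mm square and 20 mm deep, so the key has about 0.17 rad of play in it. A key that is fully home has its tip on this floor (within 6 mm counts). This point does not turn.
- lock (a joint): angle of the lock's sleeve (around the well), rad, clockwise seen from outside: 0 open, 1.571 locked, a hard stop. Starts at 0.05 to 0.35; stays where left (0.2 N m friction). A black notch on it points to -y of lock_mouth at 0, to the lower edge (-x) at 1.571. The socket is an insert with 0.75 rad of lost motion either way in the sleeve; see sleeve.
- sleeve (a point): a point on the lock's axis, level with the cover's face, that turns with the sleeve. With the socket insert in the middle of its lost motion the socket's sides are parallel to this x and y; it starts up to 0.72 rad to either side of that, which is not measured and must be felt (it holds by 0.12 N m of friction). The key first turns the insert to the end of its play, then takes the sleeve along.
- cheese_iron: cheese iron standing in the block: steel shank, round wooden crossbar 64 mm long, top 96 mm above the tip; origin at the shank's tip; to be left alone
- awl: awl with a pear-shaped wooden handle, top 97 mm above the tip, standing in the block; origin at the shank's tip; to be left alone
- pack_a: paper-wrapped cheese, 80 x 90 x 32 mm, origin at the centre of its underside; bystander
- pack_b: paper-wrapped cheese, 80 x 90 x 45 mm, origin likewise; bystander
- jar: glass jar, 70 mm wide, 85 mm tall, origin at the centre of its underside; bystander
- bottle: water bottle, 72 mm wide, 240 mm tall, origin at the centre of its underside; bystander
- wedge: cheese wedge, 150 mm long, 65 mm tall, origin near the middle of its underside; bystander
- knife: cheese knife lying flat, 290 mm long, origin near its middle; bystander

How it is judged:
On the way, in this order (a step that is already met when the one before it is completed fails the run):
1. the key is fully home in the lock (horizontal distance between key and lock_mouth below 0.018 m and z of key in the frame of lock_mouth between -0.03 and -0.02 m and angle between the z axis of key and the z axis of lock_mouth, either way round below 0.12 rad), for 0.1 s.
2. the lock is turned clockwise to its stop with the key home in it (all of step 1 and value of joint lock above 1.45 rad), for 0.1 s.
At the end, for the whole second after the job is handed in: the lock is at its clockwise stop (lock above 1.45 rad of 1.571) and the key stands at rest in the hole it came from, upright within 0.15 rad, its tip within 10 mm of where it started, released (value of joint lock above 1.45 rad and distance of key from where it was at the start of the episode below 0.01 m and angle between key's own z axis and vertical below 0.15 rad and linear speed of key below 0.02 m/s); the robot touches nothing.
It fails at once if another tool pulled out of the block or shifted by more than 15 mm (distance of any of cheese_iron, awl from where it was at the start of the episode above 0.015 m).
It fails at once if a thing on the table pushed by more than 30 mm (distance of any of pack_a, pack_b, jar, bottle, wedge, knife from where it was at the start of the episode above 0.03 m).
It also fails if it takes over 70 s, if anything falls off the work surface, if the arm or the gripper's body presses on something with over 40 N, if the wrist force passes 120 N, or if a joint passes its speed limit or range.

## Working session

There is one attempt and no reset: what is moved stays moved. The work goes in short steps, Python scripts to look and compute and a tool call to move; the robot and the scene stay as the last step left them, time stands still between calls to the robot, and variables do not carry over. Pictures are saved under pics/ and viewed, at most 10 in all, crops included, and the job is handed in when it is done.

Besides the shell and the picture viewer there is one more tool, called as name([rows], argument=value, ...), one row to a line, values as JSON. step_arm: Moves the arm, as the interface text tells. Its arguments: {"type":"object","properties":{"increments":{"type":"array"},"newtons":{"type":"number"}},"required":["increments"]}

```bash
ls; mkdir -p pics; python3 - <<'E'
from cell import robot, viewer
import cv2
print(robot.observe())
for n in ["top","side"]:
    p=viewer.camera_params(n); print(n,p)
    im=viewer.read_camera(n); cv2.imwrite(f"pics/{n}0.png",im[:,:,::-1])
E
```

```text
pics
{'time': 0.0, 'qpos': array([-1.31998542e+00,  3.42694275e-01,  1.52502894e+00,  1.60175902e-05,
        1.27542967e+00, -1.46021753e-01]), 'qvel': array([ 0.0001237 , -0.00191145,  0.00181978, -0.00019919,  0.00045042,
       -0.00138681]), 'joint_efforts': array([-1.01857040e-03, -4.31249356e+01, -2.44216096e+01,  7.16721453e-02,
        5.60266385e-02, -1.13849144e-04]), 'tool_pos': array([ 0.20282062, -0.48378257,  0.22605559]), 'tool_rot': array([-3.14005126e+00, -2.42171450e-04,  3.96827797e-01]), 'contact_force': array([-0.53160222,  0.64960433, -0.11537616]), 'torque': array([-0.05812526, -0.03566201, -0.01000738]), 'grip_force': 0.0, 'opening': 0.09185814514047579}
top {'K': array([[418.05428916,   0.        , 288.23989976],
       [  0.        , 418.05428916, 209.39374519],
       [  0.        ,   0.        ,   1.        ]]), 'k1': -0.12135806381322722, 'T': array([[-0.01297403, -0.99564181,  0.09235296,  0.47568318],
       [-0.99964188,  0.01075318, -0.02450455, -0.05538654],
       [ 0.02340466, -0.09263781, -0.99542476,  1.04839255],
       [ 0.        ,  0.        ,  0.        ,  1.        ]])}
side {'K': array([[508.77355202,   0.        , 278.29125116],
       [  0.        , 508.77355202, 210.51024195],
       [  0.        ,   0.        ,   1.        ]]), 'k1': -0.040913027391667495, 'T': array([[-0.98152225, -0.09647989,  0.16524435,  0.34509478],
       [-0.18994112,  0.5957854 , -0.78036026,  0.89363036],
       [-0.0231611 , -0.79732765, -0.60310213,  0.82502367],
       [ 0.        ,  0.        ,  0.        ,  1.        ]])}
```

View pics/top0.png

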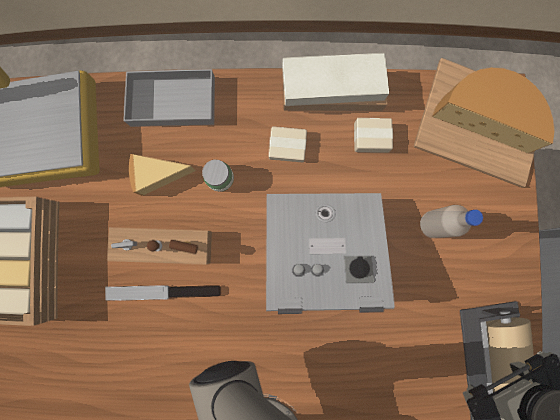

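View pics/side0.png

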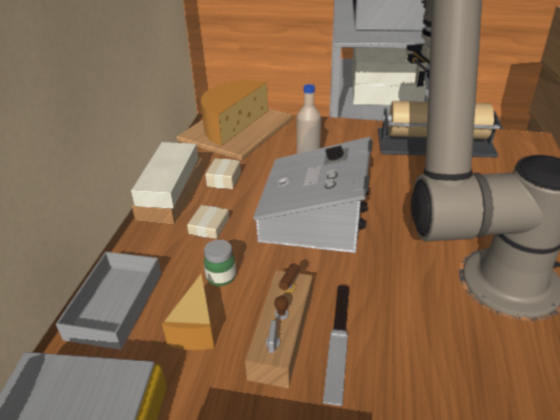

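```bash
cat > h.py <<'E'
import numpy as np, cv2
from scipy.spatial.transform import Rotation as R
from cell import robot, viewer
def ray(p,uv):
    K=p["K"]; d=np.array([(uv[0]-K[0,2])/K[0,0],(uv[1]-K[1,2])/K[1,1]])
    s=d.copy()
    for _ in range(30): s=d/(1+p["k1"]*(s@s))
    T=p["T"]; return T[:3,3],T[:3,:3]@np.array([s[0],s[1],1])
def onz(p,uv,z):
    o,d=ray(p,uv); return o+d*(z-o[2])/d[2]
def two(p1,uv1,p2,uv2):
    o1,d1=ray(p1,uv1);o2,d2=ray(p2,uv2)
    A=np.stack([d1,-d2],1); s=np.linalg.lstsq(A,o2-o1,rcond=None)[0]
    a=o1+d1*s[0];b=o2+d2*s[1]; return (a+b)/2,np.linalg.norm(a-b)
def proj(p,X):
    T=p["T"]; c=T[:3,:3].T@(np.asarray(X)-T[:3,3]); s=c[:2]/c[2]; s=s*(1+p["k1"]*(s@s))
    return p["K"][:2,:2]@s+p["K"][:2,2]
def pose():
    o=robot.observe(); return o["tool_pos"],R.from_euler("xyz",o["tool_rot"]),o
def todelta(X,Rt=None):
    t,r,o=pose(); d=r.inv().apply(np.asarray(X)-t)*100
    dr=None if Rt is None else np.degrees((r.inv()*Rt).as_rotvec())
    return np.round(d,2),None if dr is None else np.round(dr,2)
E
python3 - <<'E'
from h import *
np.set_printoptions(precision=4,suppress=True)
t=viewer.camera_params("top"); s=viewer.camera_params("side")
for n,uv,z in [("key",(123,244),.09),("lock",(325,212),.104),("bl TL",(109,229),.06),("bl BL",(108,262),.06),("bl TR",(208,231),.06),("bl BR",(208,264),.06),
  ("box TL",(266,194),.087),("box TR",(381,194),.087),("box BL",(267,309),.18),("box BR",(394,308),.18)]:
    print(n,onz(t,uv,z))
print(two(t,(325,212),s,(283,182)))
for n in ["wrist"]:
    p=viewer.camera_params(n); print(p); T,r,o=pose(); 
    M=np.eye(4);M[:3,:3]=r.as_matrix();M[:3,3]=T; print(np.linalg.inv(M)@p["T"])
im=cv2.imread("pics/top0.png")
cv2.imwrite("pics/c1.png",cv2.resize(np.hstack([im[215:275,95:215],im[182:242,265:385]]),None,fx=3.3,fy=3.3,interpolation=cv2.INTER_CUBIC))
E
```

```text
key [0.4884 0.3041 0.09  ]
lock [ 0.5564 -0.1622  0.104 ]
bl TL [0.5248 0.3507 0.06  ]
bl BL [0.4461 0.3518 0.06  ]
bl TR [0.5181 0.1107 0.06  ]
bl BR [0.4405 0.1107 0.06  ]
box TL [ 0.6012 -0.028   0.087 ]
box TR [ 0.5988 -0.2971  0.087 ]
box BL [ 0.3513 -0.0305  0.18  ]
box BR [ 0.3474 -0.2946  0.18  ]
(array([ 0.5555, -0.1627,  0.1014]), np.float64(0.002291883588780639))
{'K': array([[316.3509,   0.    , 278.525 ],
       [  0.    , 316.3509, 207.8603],
       [  0.    ,   0.    ,   1.    ]]), 'k1': -0.04947811997879981, 'T': array([[ 0.3862, -0.8823, -0.2692,  0.2755],
       [-0.9224, -0.3698, -0.1115, -0.454 ],
       [-0.0012,  0.2913, -0.9566,  0.3841],
       [ 0.    ,  0.    ,  0.    ,  1.    ]])}
[[-0.0002 -0.9566 -0.2915  0.0786]
 [ 1.     -0.0003  0.0001  0.0004]
 [-0.0002 -0.2915  0.9566 -0.158 ]
 [ 0.      0.      0.      1.    ]]
```

View pics/c1.png

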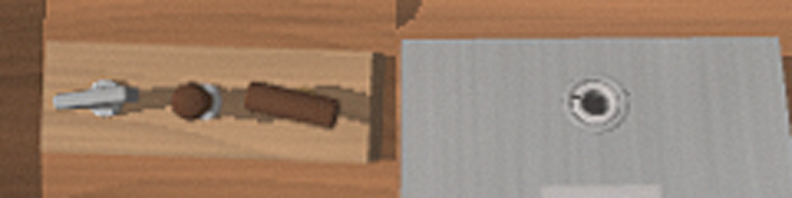

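Top view: the key is the grey wing at the left hole (≈123,244 px), the awl is in the middle and the cheese iron at the right. The lock is at (325,212), with its notch pointing left and slightly up. The box faces +x world. I'll pass over the lock first to look closely.

```bash
cat >> h.py <<'E'
def lockrot(yaw): return R.from_euler("y",20,degrees=True)*R.from_euler("z",yaw)*R.from_euler("x",np.pi)
def downrot(yaw): return R.from_euler("z",yaw)*R.from_euler("x",np.pi)
AX=np.array([np.sin(np.radians(20)),0,np.cos(np.radians(20))])
E
python3 - <<'E'
from h import *
print(todelta((.32,-.33,.36),downrot(.9)))
print(todelta((.58,-.1625,.22),lockrot(1.57)))
t=viewer.camera_params("top")
print(onz(t,(436,222),.1),onz(t,(474,217),.24))
E
```

```text
(array([ 16.75,  -9.68, -13.37]), array([ -0.07,  -0.03, -28.83]))
(array([ 47.21, -15.06,   0.64]), array([ 17.57, -11.8 , -66.49]))
[ 0.53047732 -0.42249068  0.1       ] [ 0.53128738 -0.44873175  0.24      ]
```

step_arm([
  {"delta_pos": [0, 0, -6], "dr": [0, 0, 0], "fingers": -1},
  {"delta_pos": [3, 0, -10], "dr": [0, 0, -8], "fingers": -1},
  {"delta_pos": [7, -3, -13], "dr": [0, 0, -16], "fingers": -1},
  {"delta_pos": [12, -6, -13], "dr": [0, 0, -24], "fingers": -1},
  {"delta_pos": [17, -9, -13], "dr": [0, 0, -30], "fingers": -1},
])

```text
time: 0.72
tool_pos: [0.3256, -0.334, 0.3567]
tool_rot: [3.141, -0.0, 0.923]
contact_force: [0.9, -0.1, -0.5]
opening: 0.0917
grip_force: 0.0
```

```bash
python3 - <<'E'
from h import *
print(pose()[0],pose()[2]["tool_rot"],pose()[2]["time"])
print(todelta((.45,-.16,.30),lockrot(1.5)))
E
```

```text
[ 0.32561813 -0.33404337  0.35673791] [ 3.14129199e+00 -3.56188643e-05  9.23485194e-01] 0.725
(array([21.38, -0.58,  5.67]), array([ 19.  ,  -7.12, -32.69]))
```

step_arm([
  {"delta_pos": [4.5, 0, 1], "dr": [4, -1.5, -7], "fingers": -1},
  {"delta_pos": [9, 0, 2], "dr": [8, -3, -13], "fingers": -1},
  {"delta_pos": [13.5, -0.3, 3.5], "dr": [12, -4.5, -20], "fingers": -1},
  {"delta_pos": [18, -0.5, 4.7], "dr": [16, -6, -27], "fingers": -1},
  {"delta_pos": [21.4, -0.6, 5.7], "dr": [19, -7.1, -32.7], "fingers": -1},
])

```text
time: 1.35
tool_pos: [0.4505, -0.1599, 0.2987]
tool_rot: [-2.79, 0.023, 1.506]
contact_force: [0.9, -0.9, 0.6]
opening: 0.0919
grip_force: 0.0
```

```bash
python3 - <<'E'
from h import *
print(pose()[0],pose()[2]["qpos"])
print(todelta(np.array([.5555,-.1625,.104])+.1*AX,lockrot(1.57)))
E
```

```text
[ 0.45052707 -0.15986552  0.29871908] [-0.40994333  0.418122    1.26354942 -0.14023218  1.78333618 -0.34827572]
(array([ 0.87, 16.52,  4.66]), array([-0.18, -0.05, -3.89]))
```

step_arm([
  {"delta_pos": [0.2, 4.5, 1.2], "dr": [0, 0, -1], "fingers": -1},
  {"delta_pos": [0.5, 9, 2.5], "dr": [0, 0, -2], "fingers": -1},
  {"delta_pos": [0.7, 13.5, 3.8], "dr": [0, 0, -3], "fingers": -1},
  {"delta_pos": [0.9, 16.5, 4.7], "dr": [-0.2, 0, -3.9], "fingers": -1},
  {"delta_pos": [0.9, 16.5, 4.7], "dr": [-0.2, 0, -3.9], "fingers": -1},
])

```text
time: 1.98
tool_pos: [0.5888, -0.1641, 0.1959]
tool_rot: [-2.791, -0.001, 1.566]
contact_force: [-0.3, -0.1, 0.0]
opening: 0.0918
grip_force: 0.0
```

```bash
python3 - <<'E'
from h import *
p=viewer.camera_params("wrist"); print(pose()[0],pose()[2]["qpos"])
im=viewer.read_camera("wrist")
c=proj(p,(.5555,-.1625,.104)); print(c)
np.savez("w1.npz",im=im,**p)
x,y=map(int,c)
cr=im[max(0,y-35):y+35,x-45:x+45]; print(max(0,y-35),x-45)
cv2.imwrite("pics/w1.png",cv2.resize(cr[:,:,::-1],None,fx=8,fy=8,interpolation=cv2.INTER_CUBIC))
E
```

```text
[ 0.58881112 -0.16414857  0.19593259] [-0.33887433  0.74697418  0.96550355 -0.11382315  1.76069272 -0.33695587]
[279.07263369 206.89532387]
171 234
```

View pics/w1.png

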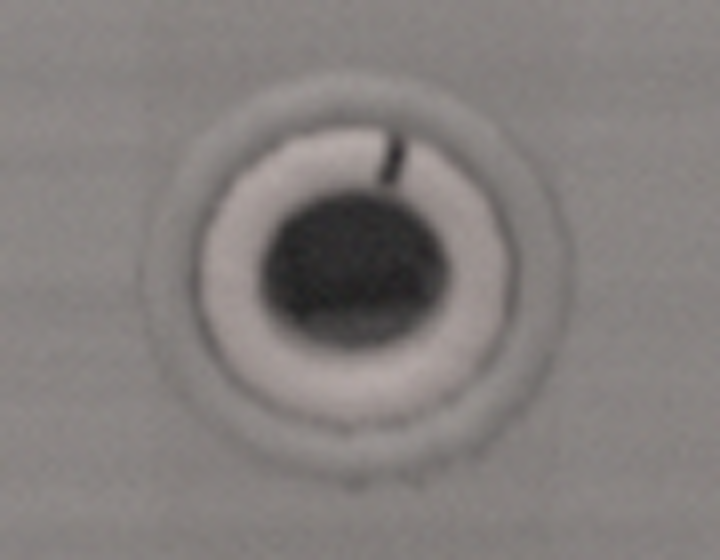

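The bezel centre is at about (278.7,206.1) px, against (279.1,206.9) predicted, so the lock estimate is good to about 1 mm. The notch puts the lock at about 0.29 rad. I'll stretch the contrast of the dark well to see whether the socket shows.

```bash
python3 - <<'E'
from h import *
p=viewer.camera_params("wrist")
print(onz(p,(278.6,206.1),.104),p["T"][:3,3])
im=np.mean([viewer.read_camera("wrist").astype(float) for _ in range(10)],0)
cr=im[188:222,262:296].mean(2)
print(np.percentile(cr,[1,5,10,20,30]))
o=np.clip((cr-cr.min())/(75-cr.min()),0,1)*255
cv2.imwrite("pics/w2.png",cv2.resize(o.astype(np.uint8),None,fx=15,fy=15,interpolation=cv2.INTER_CUBIC))
# next: to key
print(todelta((.50,.07,.34),downrot(1.62)))
E
```

```text
[ 0.55422263 -0.16274325  0.104     ] [ 0.64275199 -0.08634388  0.34625315]
[38.11833333 42.21666667 45.96666667 54.86666667 86.3       ]
(array([ 23.41, -13.24, -10.19]), array([-19.76,  -0.49,  -3.13]))
```

View pics/w2.png

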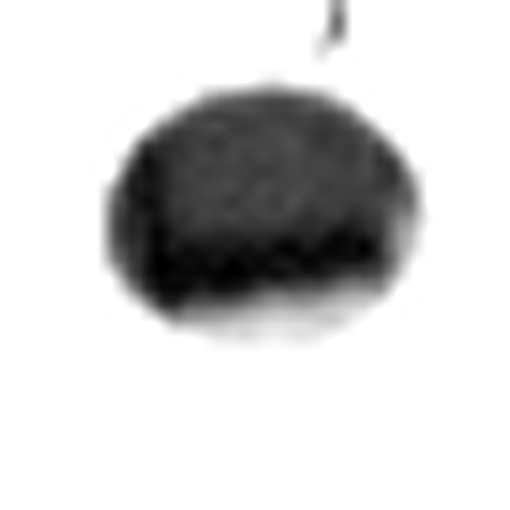

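The stretched crop shows the socket. Its lower edge runs from (178,305) to (388,272) and its left wall is near x≈150. That is about 0.15 rad CCW from the image axes, so psi ≈ +0.14. The alternative 90° away is outside the play, so this is what I'll use. Now to the key.

step_arm([
  {"delta_pos": [3, -2, -4], "dr": [-3, 0, 0], "fingers": -1},
  {"delta_pos": [8, -5, -7], "dr": [-8, 0, -1], "fingers": -1},
  {"delta_pos": [13, -8, -9], "dr": [-13, 0, -2], "fingers": -1},
  {"delta_pos": [18.5, -11, -10], "dr": [-18, -0.3, -3], "fingers": -1},
  {"delta_pos": [23.4, -13.2, -10.2], "dr": [-19.8, -0.5, -3.1], "fingers": -1},
])

```text
time: 3.15
tool_pos: [0.4991, 0.0714, 0.3417]
tool_rot: [3.137, -0.0, 1.62]
contact_force: [-0.2, 0.3, 0.1]
opening: 0.0918
grip_force: 0.0
```

```bash
python3 - <<'E'
from h import *
print(pose()[0],pose()[2]["qpos"])
print(todelta((.485,.303,.19),downrot(1.68)))
E
```

```text
[0.49911581 0.07143716 0.3417228 ] [-1.02668692e-02  2.35947224e-01  1.35800089e+00  4.95857144e-04
  1.54260522e+00 -5.90709920e-02]
(array([23.19, -0.36, 15.18]), array([ 0.29, -0.  , -3.46]))
```

step_arm([
  {"delta_pos": [6, 0, 2], "dr": [0, 0, -1], "fingers": -1},
  {"delta_pos": [12, -0.2, 5], "dr": [0, 0, -2], "fingers": -1},
  {"delta_pos": [18, -0.3, 10], "dr": [0, 0, -3], "fingers": -1},
  {"delta_pos": [23.2, -0.4, 13], "dr": [0.3, 0, -3.5], "fingers": -1},
  {"delta_pos": [23.2, -0.4, 13], "dr": [0.3, 0, -3.5], "fingers": -1},
])

```text
time: 3.78
tool_pos: [0.4834, 0.3036, 0.2073]
tool_rot: [-3.133, 0.001, 1.684]
contact_force: [0.1, -0.7, -0.2]
opening: 0.0919
grip_force: 0.0
```

```bash
python3 - <<'E'
from h import *
p=viewer.camera_params("wrist"); print(pose()[0],pose()[2]["tool_rot"])
im=viewer.read_camera("wrist")
c=proj(p,(.485,.303,.096)); print(c)
np.savez("w3.npz",im=im,**p)
x,y=map(int,c); x0,y0=x-60,y-50; print(x0,y0)
cv2.imwrite("pics/w3.png",cv2.resize(im[y0:y0+90,x0:x0+120,::-1],None,fx=6,fy=6,interpolation=cv2.INTER_CUBIC))
E
```

```text
[0.4834417  0.30356116 0.20727546] [-3.13254448e+00  6.07069530e-04  1.68399294e+00]
[281.62382381 204.71651248]
221 154
```

View pics/w3.png

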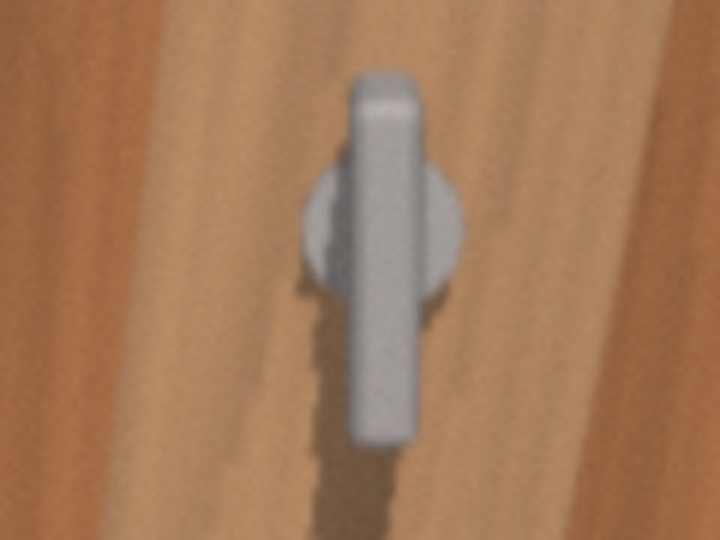

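Wing top runs from (387,105) to (383,443) in the crop, so it is about 0.01 rad off the tool axis. The collar is centred at (383.5,230).

```bash
python3 - <<'E'
from h import *
d=np.load("w3.npz"); p={k:d[k] for k in("K","T")}; p["k1"]=float(d["k1"])
f=lambda x,y,z: onz(p,(221+x/6,154+y/6),z)
print(f(385,274,.096),f(383.5,230,.066))
a,b=f(387,105,.096),f(383,443,.096); print(a,b,np.linalg.norm(a-b),np.arctan2(-(a-b)[0],(a-b)[1]))
m=(f(385,274,.096)+0)
print(todelta((m[0],m[1],.069),downrot(1.571+np.arctan2(-(a-b)[0],(a-b)[1]))))
E
```

```text
[0.48756919 0.30797596 0.096     ] [0.48774971 0.30708886 0.066     ]
[0.48487242 0.33296221 0.096     ] [0.4904182  0.28162271 0.096     ] 0.051638166334772286 0.10760449295448883
(array([ 0.36,  0.56, 13.81]), array([-0.51,  0.01,  0.29]))
```

step_arm([
  {"delta_pos": [0.4, 0.6, 3], "dr": [-0.5, 0, 0.3], "fingers": 0},
  {"delta_pos": [0.4, 0.6, 6], "dr": [-0.5, 0, 0.3], "fingers": 0},
  {"delta_pos": [0.4, 0.6, 9], "dr": [-0.5, 0, 0.3], "fingers": 0},
  {"delta_pos": [0.4, 0.6, 11.5], "dr": [-0.5, 0, 0.3], "fingers": 0},
  {"delta_pos": [0.4, 0.6, 11.5], "dr": [-0.5, 0, 0.3], "fingers": 0},
])

```text
time: 4.45
tool_pos: [0.49, 0.3045, 0.0941]
tool_rot: [3.14, 0.001, 1.674]
contact_force: [0.5, 0.1, 0.6]
opening: 0.0479
grip_force: 0.0
```

```bash
python3 - <<'E'
from h import *
print(pose()[0],pose()[2]["tool_rot"],robot.grip_depth)
print(todelta((.4876,.3075,.0685),downrot(1.571+.107)))
E
```

```text
[0.49002695 0.30452138 0.09409887] [3.14022471e+00 8.84846067e-04 1.67427902e+00] -0.0188
(array([ 0.32, -0.21,  2.56]), array([ 0.08,  0.05, -0.21]))
```

```bash
cat > chain.py <<'E'
from h import *
L=[((17,-9,-13),(0,0,-30)),((21.4,-.6,5.7),(19,-7.1,-32.7)),((.9,16.5,4.7),(-.2,0,-3.9)),((23.4,-13.2,-10.2),(-19.8,-.5,-3.1)),((23.2,-.4,13),(.3,0,-3.5)),((.4,.6,11.5),(-.5,0,.3))]
def chain():
    T=np.array([.203,-.484,.227]); r=R.from_euler("xyz",[np.pi,0,.396])
    out=[]
    for d,w in L:
        T=T+r.apply(np.array(d)/100); r=r*R.from_rotvec(np.radians(w)); out.append((T,r))
    return out
E
python3 - <<'E'
from chain import *
for T,r in chain(): print(T.round(4),r.as_euler("xyz").round(3))
for i in range(3):
    viewer.read_camera("wrist"); print(pose()[0],pose()[2]["tool_rot"])
E
```

```text
[ 0.3251 -0.3354  0.357 ] [3.142 0.    0.92 ]
[ 0.4501 -0.1615  0.3   ] [-2.793  0.024  1.5  ]
[ 0.5892 -0.1647  0.1993] [-2.796e+00  1.000e-03  1.564e+00]
[0.5011 0.0699 0.3399] [-3.142 -0.     1.619]
[0.4859 0.3015 0.2099] [-3.136 -0.     1.68 ]
[0.4908 0.3061 0.0949] [ 3.138 -0.     1.675]
[0.49082645 0.30516716 0.09540582] [ 3.13771390e+00 -1.07643916e-04  1.67443264e+00]
[0.49129423 0.30562842 0.09615584] [ 3.13599428e+00 -7.14589857e-04  1.67470348e+00]
[0.4914307  0.30590694 0.09645417] [ 3.13517636e+00 -1.06772447e-03  1.67483325e+00]
```

```bash
python3 - <<'E'
from h import *
p=viewer.camera_params("wrist"); t,r,o=pose()
im=viewer.read_camera("wrist"); np.savez("w4.npz",im=im,**p)
print(t,o["tool_rot"])
c=proj(p,t); a=proj(p,t+r.apply([.03,0,0])); b=proj(p,t+r.apply([0,.03,0])); print(c,a,b, p["T"][:3,3])
x0,y0=int(c[0])-70,int(c[1])-60; print(x0,y0)
cr=im[y0:y0+100,x0:x0+140,::-1]
cv2.imwrite("pics/w4.png",cv2.resize(cr,None,fx=5,fy=5,interpolation=cv2.INTER_CUBIC))
E
```

```text
[0.4914307  0.30590694 0.09645417] [ 3.13517636e+00 -1.06772447e-03  1.67483325e+00]
[278.90728804 260.50612067] [278.91520254 208.42032771] [333.30830127 260.42748728] [0.48217539 0.38361779 0.25450726]
208 200
```

View pics/w4.png

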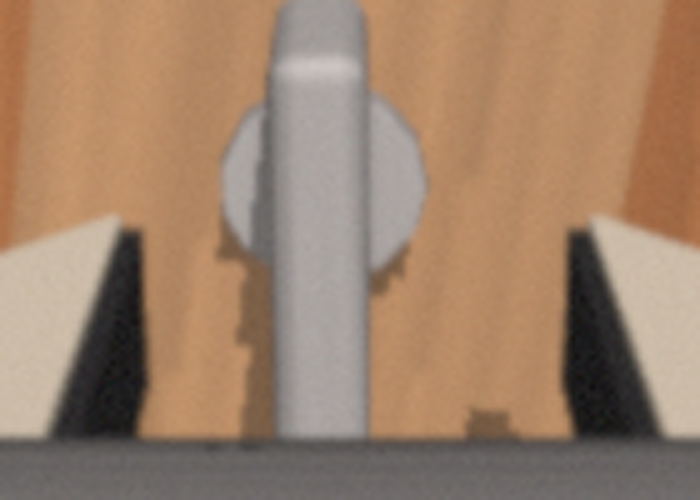

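The wing is centred at column 320 and the finger midline at 354.5. I need a shift of about −3.75 mm in tool y and almost nothing in tool x, which matches the key at x≈0.4877.

step_arm([
  {"delta_pos": [0.05, -0.37, 0.5], "dr": [0.3, 0, 0], "fingers": 0},
  {"delta_pos": [0.05, -0.37, 1.6], "dr": [0.3, 0, 0], "fingers": 0},
  {"delta_pos": [0.05, -0.37, 2.6], "dr": [0.3, 0, 0], "fingers": 0},
  {"delta_pos": [0.05, -0.37, 2.6], "dr": [0.3, 0, 0], "fingers": 0},
  {"delta_pos": [0.05, -0.37, 2.6], "dr": [0.3, 0, 0], "fingers": 0.3},
], newtons=50)

```text
time: 5.28
tool_pos: [0.4866, 0.3062, 0.0684]
tool_rot: [-3.14, -0.0, 1.676]
contact_force: [-0.2, 0.2, -0.2]
opening: 0.0398
grip_force: 0.0
```

step_arm([
  {"delta_pos": [0, 0, 0], "dr": [0, 0, 0], "fingers": 0.7},
  {"delta_pos": [0, 0, 0], "dr": [0, 0, 0], "fingers": 1},
  {"delta_pos": [0, 0, 0], "dr": [0, 0, 0], "fingers": 1},
  {"delta_pos": [0, 0, 0], "dr": [0, 0, 0], "fingers": 1},
  {"delta_pos": [0, 0, 0], "dr": [0, 0, 0], "fingers": 1},
], newtons=50)

```text
time: 5.9
tool_pos: [0.4866, 0.3062, 0.0687]
tool_rot: [-3.14, -0.0, 1.676]
contact_force: [0.1, -0.1, 0.9]
opening: 0.0105
grip_force: 50.0
```

```bash
python3 - <<'E'
from h import *
t,r,o=pose(); print(t,o["tool_rot"],o["contact_force"],o["torque"],o["opening"],o["grip_force"])
E
```

```text
[0.48664518 0.30624027 0.06872489] [-3.14024300e+00 -3.51846585e-04  1.67563809e+00] [ 0.06192978 -0.08910116  0.8659694 ] [-0.09013924 -0.16269056  0.01053165] 0.010546780881447686 50.000393986701965
```

```bash
cat >> chain.py <<'E'
L+=[((.05,-.37,2.6),(.3,0,0)),((0,0,0),(0,0,0))]
E
python3 - <<'E'
from chain import *
T,r=chain()[-1]; print("cmd",T,r.as_euler("xyz"))
def dl(T,r,X,Rt): return (r.inv().apply(np.asarray(X)-T)*100).round(2),np.degrees((r.inv()*Rt).as_rotvec()).round(2)
W=(.52,.10,.30)
print(dl(T,r,W,downrot(1.676)))
M=np.array([.5545,-.1626,.104])
t0=(.52,.10,.30); P=M+(.0587+.035)*AX; print(P)
print(dl(np.array(W),downrot(1.676),P,lockrot(1.571+.145)))
E
```

```text
cmd [0.48720217 0.30621196 0.06887827] [-3.13983478e+00 -3.33270452e-04  1.67481707e+00]
(array([-20.84,   1.08, -23.12]), array([-0.1 , -0.02, -0.07]))
[ 0.58654729 -0.1626      0.1920492 ]
(array([-26.81,   3.86,  10.8 ]), array([19.84,  2.5 , -2.27]))
```

step_arm([
  {"delta_pos": [0, 0, -3], "dr": [0, 0, 0], "fingers": 1},
  {"delta_pos": [0, 0, -7], "dr": [0, 0, 0], "fingers": 1},
  {"delta_pos": [0, 0, -11], "dr": [0, 0, 0], "fingers": 1},
  {"delta_pos": [0, 0, -15], "dr": [0, 0, 0], "fingers": 1},
  {"delta_pos": [-3, 0, -18], "dr": [0, 0, 0], "fingers": 1},
], newtons=60)

```text
time: 6.52
tool_pos: [0.4897, 0.2773, 0.25]
tool_rot: [-3.141, -0.001, 1.678]
contact_force: [0.5, -0.2, -1.7]
opening: 0.0105
grip_force: 60.0
```

step_arm([
  {"delta_pos": [-4, 0.2, -3], "dr": [0, 0, 0], "fingers": 1},
  {"delta_pos": [-9, 0.5, -5], "dr": [0, 0, 0], "fingers": 1},
  {"delta_pos": [-14, 1, -5.1], "dr": [2, 0, 0], "fingers": 1},
  {"delta_pos": [-19, 1.7, -5], "dr": [6, 0.5, 0], "fingers": 1},
  {"delta_pos": [-24, 2.4, -4], "dr": [10, 1, -1], "fingers": 1},
])

```text
time: 7.15
tool_pos: [0.5393, 0.0387, 0.2891]
tool_rot: [-2.965, -0.02, 1.692]
contact_force: [1.0, -1.0, -0.4]
opening: 0.011
grip_force: 60.0
```

```bash
cat >> chain.py <<'E'
L+=[((-3,0,-18),(0,0,0)),((-24,2.4,-4),(10,1,-1))]
def dl(X,Rt,which="cmd"):
    T,r=chain()[-1] if which=="cmd" else pose()[:2]
    return (r.inv().apply(np.asarray(X)-T)*100).round(2),np.degrees((r.inv()*Rt).as_rotvec()).round(2)
M=np.array([.5545,-.1626,.104])
def PL(h,yaw,w="cmd"): return dl(M+(.0587+h)*AX,lockrot(yaw),w)
E
python3 - <<'E'
from chain import *
print(chain()[-1][0],pose()[0]); print(PL(.04,1.571+.145),PL(.04,1.571+.145,"m"))
E
```

```text
[0.53949964 0.04013064 0.28874574] [0.53929397 0.03865638 0.28910809]
(array([-20.88,   3.92,   8.24]), array([ 9.75,  1.43, -1.37])) (array([-20.75,   3.94,   8.27]), array([ 9.73,  1.43, -1.3 ]))
```

step_arm([
  {"delta_pos": [-5, 1, 0], "dr": [3, 0.4, -0.3], "fingers": 1},
  {"delta_pos": [-10, 2, 1], "dr": [6, 0.8, -0.7], "fingers": 1},
  {"delta_pos": [-15, 3, 3], "dr": [9, 1.2, -1], "fingers": 1},
  {"delta_pos": [-20.9, 3.9, 6], "dr": [9.8, 1.4, -1.4], "fingers": 1},
  {"delta_pos": [-20.9, 3.9, 8.2], "dr": [9.8, 1.4, -1.4], "fingers": 1},
])

```text
time: 7.78
tool_pos: [0.5874, -0.1666, 0.1935]
tool_rot: [-2.792, -0.05, 1.704]
contact_force: [-0.1, 1.6, -1.4]
opening: 0.0107
grip_force: 60.0
```

step_arm([
  {"delta_pos": [0, 0, 1], "dr": [0, 0, 0], "fingers": 1},
  {"delta_pos": [0, 0, 2], "dr": [0, 0, 0], "fingers": 1},
  {"delta_pos": [0, 0, 2], "dr": [0, 0, 0], "fingers": 1},
  {"delta_pos": [0, 0, 2], "dr": [0, 0, 0], "fingers": 1},
  {"delta_pos": [0, 0, 2], "dr": [0, 0, 0], "fingers": 1},
])

```text
time: 8.4
tool_pos: [0.5814, -0.1625, 0.179]
tool_rot: [-2.796, -0.048, 1.709]
contact_force: [-0.2, -0.4, -1.0]
opening: 0.0106
grip_force: 60.0
```

```bash
cat >> chain.py <<'E'
L+=[((-20.9,3.9,8.2),(9.8,1.4,-1.4)),((0,0,2),(0,0,0))]
E
python3 - <<'E'
from chain import *
print(chain()[-1][0],pose()[0],pose()[2]["qpos"],pose()[2]["tool_rot"],chain()[-1][1].as_euler("xyz")); print(PL(.02,1.571+.145),PL(.02,1.571+.145,"m"))
for n in("wrist","side","top"):
    p=viewer.camera_params(n); c=proj(p,M); print(n,c)
    im=viewer.read_camera(n); x0,y0=int(c[0])-(45 if n!="wrist" else 60),int(c[1])-(60 if n!="top" else 45)
    print(x0,y0); cr=im[max(0,y0):y0+90,x0:x0+(90 if n!="wrist" else 120),::-1]; cv2.imwrite(f"pics/x_{n}.png",cr)
    a=cv2.resize(cr,(None),fx=450/cr.shape[0],fy=450/cr.shape[0],interpolation=cv2.INTER_CUBIC)
    globals()[n]=a
cv2.imwrite("pics/x1.png",cv2.resize(np.hstack([wrist[:, :],side]),None,fx=.74,fy=.74))
E
```

```text
[ 0.58127732 -0.1628003   0.1783869 ] [ 0.58136781 -0.16249781  0.17896831] [-0.33854826  0.73938242  1.02587438 -0.1163416   1.70486305 -0.48193405] [-2.79648764 -0.04823451  1.70933851] [-2.79497922 -0.04912756  1.70791018]
(array([0.02, 0.03, 0.04]), array([-0.06,  0.03,  0.02])) (array([-0.02,  0.04,  0.09]), array([0.03, 0.11, 0.08]))
wrist [279.29867374 215.2640308 ]
219 155
side [282.92546765 181.17707059]
237 121
top [325.19181172 212.84947351]
280 167
```

View pics/x1.png

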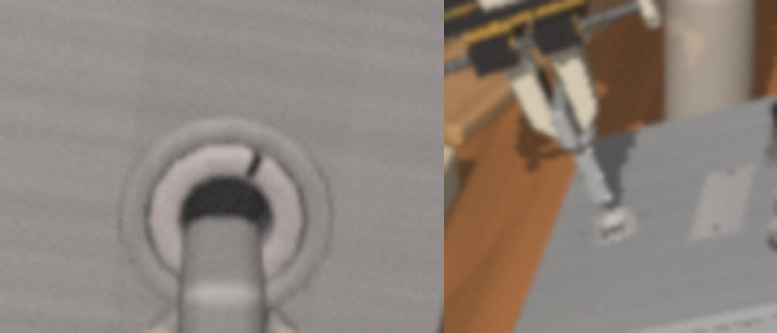

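The key hangs above the lock. The lock centre sits about 1 mm to +tool y of the tool plane, so I'll correct by +0.08 cm and lower.

step_arm([
  {"delta_pos": [0, 0.08, 0.6], "dr": [0, 0, 0], "fingers": 1},
  {"delta_pos": [0, 0.08, 1.2], "dr": [0, 0, 0], "fingers": 1},
  {"delta_pos": [0, 0.08, 1.8], "dr": [0, 0, 0], "fingers": 1},
  {"delta_pos": [0, 0.08, 2.2], "dr": [0, 0, 0], "fingers": 1},
  {"delta_pos": [0, 0.08, 2.4], "dr": [0, 0, 0], "fingers": 1},
])

```text
time: 9.18
tool_pos: [0.5733, -0.1626, 0.155]
tool_rot: [-2.795, -0.049, 1.709]
contact_force: [0.4, 0.2, -0.4]
opening: 0.0104
grip_force: 60.0
```

step_arm([
  {"delta_pos": [0, 0, 0.15], "dr": [0, 0, 0], "fingers": 1},
  {"delta_pos": [0, 0, 0.3], "dr": [0, 0, 0], "fingers": 1},
  {"delta_pos": [0, 0, 0.45], "dr": [0, 0, 0], "fingers": 1},
  {"delta_pos": [0, 0, 0.6], "dr": [0, 0, 0], "fingers": 1},
  {"delta_pos": [0, 0, 0.6], "dr": [0, 0, 0], "fingers": 1},
])

```text
time: 9.8
tool_pos: [0.5713, -0.1626, 0.1496]
tool_rot: [-2.795, -0.049, 1.709]
contact_force: [0.0, 0.5, -1.0]
opening: 0.0109
grip_force: 60.0
```

```bash
cat >> chain.py <<'E'
L+=[((0,0.08,2.4),(0,0,0)),((0,0,0.6),(0,0,0))]
def st():
    t,r,o=pose(); T,rc=chain()[-1]; X=M+[.0008,0,0]; h=(t-X)@AX-.0587
    print("h meas",h.round(4),"h cmd",((T-X)@AX-.0587).round(4),"F tool",r.inv().apply(o["contact_force"]).round(2),"M tool",r.inv().apply(o["torque"]).round(3),"t",o["time"],"err",(rc.inv().apply(t-T)*1000).round(2),"q6",o["qpos"][5].round(3),"grip",o["opening"].round(4))
E
python3 -c "
from chain import *
st()"
```

```text
Traceback (most recent call last):
  File "chain.py", line 20, in st
    print("h meas",h.round(4),"h cmd",((T-X)@AX-.0587).round(4),"F tool",r.inv().apply(o["contact_force"]).round(2),"M tool",r.inv().apply(o["torque"]).round(3),"t",o["time"],"err",(rc.inv().apply(t-T)*1000).round(2),"q6",o["qpos"][5].round(3),"grip",o["opening"].round(4))
                                                                                                                                                                                                                                                           ^^^^^^^^^^^^^^^^^^
AttributeError: 'float' object has no attribute 'round'
```

step_arm([
  {"delta_pos": [0, 0, 0.2], "dr": [0, 0, 0], "fingers": 1},
  {"delta_pos": [0, 0, 0.4], "dr": [0, 0, 0], "fingers": 1},
  {"delta_pos": [0, 0, 0.6], "dr": [0, 0, 0], "fingers": 1},
  {"delta_pos": [0, 0, 0.8], "dr": [0, 0, 0], "fingers": 1},
  {"delta_pos": [0, 0, 0.8], "dr": [0, 0, 0], "fingers": 1},
])

```text
time: 10.42
tool_pos: [0.5685, -0.1626, 0.1419]
tool_rot: [-2.795, -0.049, 1.709]
contact_force: [-0.3, -0.1, -1.4]
opening: 0.0111
grip_force: 60.0
```

```bash
sed -i 's/o\["opening"\].round(4)/round(o["opening"],4)/' chain.py; cat >> chain.py <<'E'
L+=[((0,0,0.8),(0,0,0))]
E
python3 -c "
from chain import *
st()"
```

```text
h meas -0.0185 h cmd -0.0179 F tool [-0.18  0.2   1.4 ] M tool [-0.402 -0.001 -0.027] t 10.425 err [ 0.14 -0.26  0.63] q6 -0.476 grip 0.0111
```

The key is in the socket with no resistance. Now to the floor.

step_arm([
  {"delta_pos": [0, 0, 0.2], "dr": [0, 0, 0], "fingers": 1},
  {"delta_pos": [0, 0, 0.4], "dr": [0, 0, 0], "fingers": 1},
  {"delta_pos": [0, 0, 0.6], "dr": [0, 0, 0], "fingers": 1},
  {"delta_pos": [0, 0, 0.7], "dr": [0, 0, 0], "fingers": 1},
  {"delta_pos": [0, 0, 0.7], "dr": [0, 0, 0], "fingers": 1},
])

```text
time: 11.05
tool_pos: [0.5662, -0.1626, 0.1354]
tool_rot: [-2.795, -0.049, 1.709]
contact_force: [-0.3, 0.9, -2.0]
opening: 0.0103
grip_force: 60.0
```

```bash
cat >> chain.py <<'E'
L+=[((0,0,0.7),(0,0,0))]
E
python3 -c "
from chain import *
st()"
```

```text
h meas -0.0254 h cmd -0.0249 F tool [0.8  0.48 1.97] M tool [-0.412  0.096  0.016] t 11.05 err [ 0.13 -0.25  0.52] q6 -0.475 grip 0.0103
```

step_arm([
  {"delta_pos": [0, 0, 0.1], "dr": [0, 0, 0], "fingers": 1},
  {"delta_pos": [0, 0, 0.1], "dr": [0, 0, 0], "fingers": 1},
  {"delta_pos": [0, 0, 0.15], "dr": [0, 0, 0], "fingers": 1},
  {"delta_pos": [0, 0, 0.15], "dr": [0, 0, 0], "fingers": 1},
  {"delta_pos": [0, 0, 0.15], "dr": [0, 0, 0], "fingers": 1},
])

```text
time: 11.68
tool_pos: [0.566, -0.1627, 0.1348]
tool_rot: [-2.796, -0.049, 1.709]
contact_force: [1.6, 0.6, 5.5]
opening: 0.0103
grip_force: 60.0
```

```bash
cat >> chain.py <<'E'
L+=[((0,0,0.15),(0,0,0))]
E
python3 -c "
from chain import *
st()"
```

```text
h meas -0.0261 h cmd -0.0264 F tool [ 0.63 -0.34 -5.73] M tool [-0.178  0.35   0.02 ] t 11.675 err [ 0.08 -0.15 -0.29] q6 -0.475 grip 0.0103
```

The tip is on the floor (h = −26 mm, about 7 N). Turning clockwise (+z of the tool).

step_arm([
  {"delta_pos": [0, 0, -0.03], "dr": [0, 0, 6], "fingers": 1},
  {"delta_pos": [0, 0, -0.03], "dr": [0, 0, 14], "fingers": 1},
  {"delta_pos": [0, 0, -0.03], "dr": [0, 0, 22], "fingers": 1},
  {"delta_pos": [0, 0, -0.03], "dr": [0, 0, 30], "fingers": 1},
  {"delta_pos": [0, 0, -0.03], "dr": [0, 0, 38], "fingers": 1},
])

```text
time: 12.3
tool_pos: [0.5658, -0.1619, 0.1349]
tool_rot: [-2.835, 0.172, 1.077]
contact_force: [-0.8, 3.4, 5.3]
opening: 0.0105
grip_force: 60.0
```

```bash
cat >> chain.py <<'E'
L+=[((0,0,-0.03),(0,0,38))]
E
python3 -c "
from chain import *
st()"
```

```text
h meas -0.0261 h cmd -0.0261 F tool [ 1.67 -3.87 -4.69] M tool [ 0.432  0.622 -0.043] t 12.3 err [ 0.5  -0.74 -0.02] q6 0.193 grip 0.0105
```

step_arm([
  {"delta_pos": [0, 0, 0], "dr": [0, 0, 8], "fingers": 1},
  {"delta_pos": [0, 0, 0], "dr": [0, 0, 16], "fingers": 1},
  {"delta_pos": [0, 0, 0], "dr": [0, 0, 24], "fingers": 1},
  {"delta_pos": [0, 0, 0], "dr": [0, 0, 32], "fingers": 1},
  {"delta_pos": [0, 0, 0], "dr": [0, 0, 40], "fingers": 1},
])

```text
time: 12.92
tool_pos: [0.5656, -0.1616, 0.1349]
tool_rot: [-3.016, 0.328, 0.373]
contact_force: [0.3, 4.0, 6.5]
opening: 0.0108
grip_force: 60.0
```

```bash
cat >> chain.py <<'E'
L+=[((0,0,0),(0,0,40))]
E
python3 -c "
from chain import *
st()"
```

```text
h meas -0.0261 h cmd -0.0261 F tool [-0.46 -4.45 -6.23] M tool [ 1.073 -0.003 -0.133] t 12.925 err [-0.23 -1.25  0.  ] q6 0.891 grip 0.0108
```

step_arm([
  {"delta_pos": [0, 0, 0], "dr": [0, 0, 8], "fingers": 1},
  {"delta_pos": [0, 0, 0], "dr": [0, 0, 16], "fingers": 1},
  {"delta_pos": [0, 0, 0], "dr": [0, 0, 24], "fingers": 1},
  {"delta_pos": [0, 0, 0], "dr": [0, 0, 32], "fingers": 1},
  {"delta_pos": [0, 0, 0], "dr": [0, 0, 40], "fingers": 1},
])

```text
time: 13.55
tool_pos: [0.5656, -0.1612, 0.1349]
tool_rot: [3.019, 0.33, -0.366]
contact_force: [-0.8, 6.4, 6.7]
opening: 0.0108
grip_force: 60.0
```

```bash
cat >> chain.py <<'E'
L+=[((0,0,0),(0,0,40))]
E
python3 - <<'E'
from chain import *
st()
p=viewer.camera_params("wrist"); im=viewer.read_camera("wrist"); cv2.imwrite("pics/t1.png",im[:,:,::-1]); print(proj(p,M))
E
```

```text
h meas -0.0261 h cmd -0.0261 F tool [-5.08 -4.96 -6.04] M tool [ 1.116 -0.795 -0.274] t 13.55 err [-1.12 -1.24 -0.01] q6 1.589 grip 0.0108
[279.79508663 237.469055  ]
```

step_arm([
  {"delta_pos": [0, 0, 0], "dr": [0, 0, 7], "fingers": 1},
  {"delta_pos": [0, 0, 0], "dr": [0, 0, 14], "fingers": 1},
  {"delta_pos": [0, 0, 0], "dr": [0, 0, 20], "fingers": 1},
  {"delta_pos": [0, 0, 0], "dr": [0, 0, 25], "fingers": 1},
  {"delta_pos": [0, 0, 0], "dr": [0, 0, 28], "fingers": 1},
])

```text
time: 14.22
tool_pos: [0.5657, -0.1609, 0.1349]
tool_rot: [2.879, 0.234, -0.863]
contact_force: [0.0, 6.5, 5.7]
opening: 0.0106
grip_force: 60.0
```

```bash
cat >> chain.py <<'E'
L+=[((0,0,0),(0,0,28))]
E
python3 -c "
from chain import *
st()"
```

```text
h meas -0.0261 h cmd -0.0261 F tool [-6.1  -2.97 -5.31] M tool [ 0.819 -1.328 -0.304] t 14.225 err [-1.65 -0.83  0.01] q6 2.075 grip 0.0106
```

step_arm([
  {"delta_pos": [0, 0, 0], "dr": [0, 0, 2], "fingers": 1},
  {"delta_pos": [0, 0, 0], "dr": [0, 0, 4], "fingers": 1},
  {"delta_pos": [0, 0, 0], "dr": [0, 0, 6], "fingers": 1},
  {"delta_pos": [0, 0, 0], "dr": [0, 0, 8], "fingers": 1},
  {"delta_pos": [0, 0, 0], "dr": [0, 0, 8], "fingers": 1},
])

```text
time: 14.85
tool_pos: [0.5658, -0.1609, 0.1349]
tool_rot: [2.85, 0.197, -0.999]
contact_force: [1.2, 6.3, 6.2]
opening: 0.011
grip_force: 60.0
```

```bash
cat >> chain.py <<'E'
L+=[((0,0,0),(0,0,8))]
E
python3 - <<'E'
from chain import *
st()
p=viewer.camera_params("wrist"); im=viewer.read_camera("wrist"); cv2.imwrite("pics/t2.png",im[:,:,::-1]); print(proj(p,M),proj(p,M+[.014,0,-.005]))
x,y=map(int,proj(p,M)); cr=im[y-45:y+45,x-60:x+60,::-1]
cv2.imwrite("pics/t2c.png",cv2.resize(cr,None,fx=6,fy=6,interpolation=cv2.INTER_CUBIC))
E
```

```text
h meas -0.0261 h cmd -0.0261 F tool [-5.78 -2.77 -6.23] M tool [ 0.714 -1.387 -0.242] t 14.85 err [-1.77 -0.67 -0.02] q6 2.213 grip 0.011
[279.49329262 236.82679927] [260.36694146 224.69766496]
```

View pics/t2c.png

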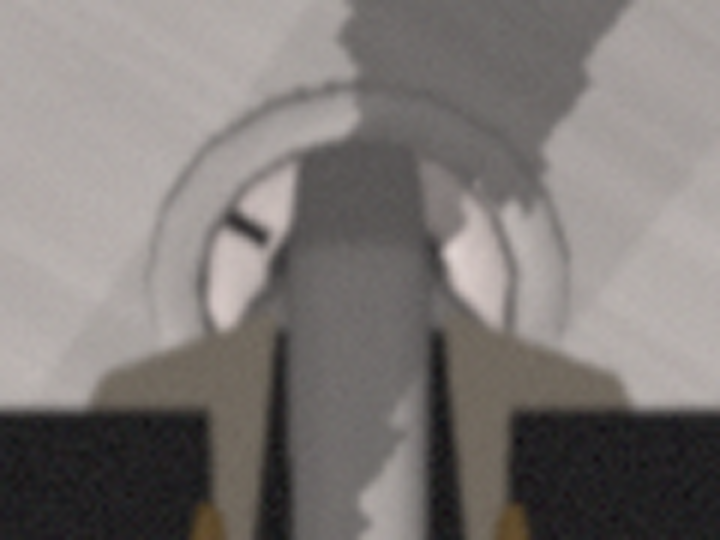

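```bash
python3 - <<'E'
from chain import *
p=viewer.camera_params("wrist")
def onp(uv):
    o,d=ray(p,uv); return o+d*((M-o)@AX)/(d@AX)
c=onp((278.7,238.8)); ups=np.array([-np.cos(np.radians(20)),0,np.sin(np.radians(20))]); ly=np.array([0,-1,0])
for uv in [(257.5,227),(260.3,228.5),(263,230)]:
    v=onp(uv)-c; print(np.arctan2(-(v@ups),-(v@ly)),np.linalg.norm(v))
    v=onp(uv)-M; print("  M",np.arctan2(-(v@ups),-(v@ly)),np.linalg.norm(v))
print(onp((278.7,238.8)))
E
```

```text
1.5103917264011497 0.015889637835309244
  M 1.4178831583238636 0.015686636401606995
1.5129525219101954 0.013832512829842516
  M 1.406533154960263 0.013635868337727654
1.5135697005073256 0.011824589471915437
  M 1.3888332378116313 0.011640350129032877
[ 0.55416447 -0.16116987  0.10412212]
```

The notch reads about 1.4–1.5 rad and there is no torque rise yet, so I'll keep turning to the stop.

step_arm([
  {"delta_pos": [0, 0, 0], "dr": [0, 0, 2], "fingers": 1},
  {"delta_pos": [0, 0, 0], "dr": [0, 0, 4], "fingers": 1},
  {"delta_pos": [0, 0, 0], "dr": [0, 0, 5], "fingers": 1},
  {"delta_pos": [0, 0, 0], "dr": [0, 0, 6], "fingers": 1},
  {"delta_pos": [0, 0, 0], "dr": [0, 0, 6], "fingers": 1},
])

```text
time: 15.52
tool_pos: [0.5658, -0.1608, 0.1348]
tool_rot: [2.832, 0.166, -1.1]
contact_force: [0.7, 6.8, 6.2]
opening: 0.0104
grip_force: 60.0
```

```bash
cat >> chain.py <<'E'
L+=[((0,0,0),(0,0,6))]
E
python3 -c "
from chain import *
st()"
```

```text
h meas -0.0261 h cmd -0.0261 F tool [-6.7  -1.92 -6.04] M tool [ 0.58  -1.462 -0.355] t 15.525 err [-1.83 -0.54 -0.  ] q6 2.317 grip 0.0104
```

step_arm([
  {"delta_pos": [0, 0, 0], "dr": [0, 0, 2], "fingers": 1},
  {"delta_pos": [0, 0, 0], "dr": [0, 0, 4], "fingers": 1},
  {"delta_pos": [0, 0, 0], "dr": [0, 0, 6], "fingers": 1},
  {"delta_pos": [0, 0, 0], "dr": [0, 0, 6], "fingers": 1},
  {"delta_pos": [0, 0, 0], "dr": [0, 0, 6], "fingers": 1},
])

```text
time: 16.15
tool_pos: [0.5659, -0.1609, 0.1348]
tool_rot: [2.817, 0.133, -1.2]
contact_force: [1.1, 6.5, 6.3]
opening: 0.0107
grip_force: 60.0
```

```bash
cat >> chain.py <<'E'
L+=[((0,0,0),(0,0,6))]
E
python3 - <<'E'
from chain import *
st()
p=viewer.camera_params("wrist"); im=viewer.read_camera("wrist")
x,y=map(int,proj(p,M)); print(x-60,y-45); cr=im[y-45:y+45,x-60:x+60,::-1]
np.savez("w5.npz",im=im,**p)
cv2.imwrite("pics/t3c.png",cv2.resize(cr,None,fx=6,fy=6,interpolation=cv2.INTER_CUBIC))
E
```

```text
h meas -0.0261 h cmd -0.0261 F tool [-6.47 -1.45 -6.24] M tool [ 0.52  -1.45  -0.389] t 16.15 err [-1.85 -0.41 -0.02] q6 2.422 grip 0.0107
219 191
```

```bash
cat >> chain.py <<'E'
def notch(im,p,c=np.array([.5546,-.1615,.104])):
    g=cv2.GaussianBlur(im.mean(2).astype(np.float32),(3,3),0)
    ups=np.array([-np.cos(np.radians(20)),0,np.sin(np.radians(20))]); ly=np.array([0,-1,0])
    for a in np.arange(.9,2.2,.05):
        v=[]
        for r in (.0115,.0125,.0135,.0145):
            u=proj(p,c+r*(-np.sin(a)*ups-np.cos(a)*ly)); v.append(cv2.getRectSubPix(g,(1,1),(float(u[0]),float(u[1])))[0,0])
        print(round(a,2),np.round(v).astype(int),end=" | ")
E
python3 - <<'E'
from chain import *
d=np.load("w5.npz"); p={k:d[k] for k in("K","T")}; p["k1"]=float(d["k1"])
notch(d["im"],p)
E
```

```text
0.9 [ 97 106 136 165] | 0.95 [ 97 117 156 182] | 1.0 [103 135 171 186] | 1.05 [119 153 179 186] | 1.1 [139 167 182 185] | 1.15 [156 177 184 185] | 1.2 [169 182 185 185] | 1.25 [174 183 185 184] | 1.3 [172 180 183 183] | 1.35 [160 168 175 176] | 1.4 [140 140 152 156] | 1.45 [119 103 112 117] | 1.5 [108  80  77  82] | 1.55 [117  87  82  84] | 1.6 [141 118 120 120] | 1.65 [164 156 156 156] | 1.7 [180 177 175 175] | 1.75 [184 184 181 178] | 1.8 [186 187 183 178] | 1.85 [185 187 183 175] | 1.9 [182 186 182 173] | 1.95 [172 184 182 171] | 2.0 [157 180 181 171] | 2.05 [137 171 180 172] | 2.1 [115 151 172 171] | 2.15 [ 98 127 156 167] | 2.2 [ 87 104 131 154] |
```

step_arm([
  {"delta_pos": [0, 0, 0], "dr": [0, 0, 2], "fingers": 1},
  {"delta_pos": [0, 0, 0], "dr": [0, 0, 4], "fingers": 1},
  {"delta_pos": [0, 0, 0], "dr": [0, 0, 6], "fingers": 1},
  {"delta_pos": [0, 0, 0], "dr": [0, 0, 8], "fingers": 1},
  {"delta_pos": [0, 0, 0], "dr": [0, 0, 8], "fingers": 1},
])

```text
time: 16.82
tool_pos: [0.5659, -0.1609, 0.1348]
tool_rot: [2.802, 0.087, -1.333]
contact_force: [2.0, 5.8, 6.3]
opening: 0.0108
grip_force: 60.4
```

```bash
cat >> chain.py <<'E'
L+=[((0,0,0),(0,0,8))]
E
python3 - <<'E'
from chain import *
st()
p=viewer.camera_params("wrist"); im=viewer.read_camera("wrist"); notch(im,p)
x,y=map(int,proj(p,M)); print(x-60,y-45); cr=im[y-45:y+45,x-60:x+60,::-1]
cv2.imwrite("pics/t4c.png",cv2.resize(cr,None,fx=6,fy=6,interpolation=cv2.INTER_CUBIC))
E
```

```text
h meas -0.0261 h cmd -0.0261 F tool [-5.68 -1.22 -6.61] M tool [ 0.283 -1.479 -0.772] t 16.825 err [-1.81 -0.19 -0.  ] q6 2.561 grip 0.0108
0.9 [ 98  98  98 100] | 0.95 [ 98  98 102 111] | 1.0 [ 97  99 111 134] | 1.05 [ 95 103 130 159] | 1.1 [ 96 115 150 174] | 1.15 [103 135 167 179] | 1.2 [119 154 177 180] | 1.25 [140 168 180 180] | 1.3 [154 173 179 180] | 1.35 [157 164 170 174] | 1.4 [147 140 147 154] | 1.45 [126 104 111 116] | 1.5 [117  80  81  82] | 1.55 [124  92  85  84] | 1.6 [141 124 120 118] | 1.65 [162 157 158 152] | 1.7 [177 176 176 170] | 1.75 [182 183 180 174] | 1.8 [184 184 180 174] | 1.85 [184 184 180 173] | 1.9 [183 184 179 171] | 1.95 [180 183 179 170] | 2.0 [171 181 178 169] | 2.05 [158 179 179 169] | 2.1 [141 172 178 169] | 2.15 [124 158 174 169] | 2.2 [105 139 165 168] | 219 191
```

Torque jumped to 0.77 N m while the notch stayed put, so the lock is at its stop. Relieving the load and withdrawing.

step_arm([
  {"delta_pos": [-0.1, 0, -0.05], "dr": [0, 0, -6], "fingers": 1},
  {"delta_pos": [-0.17, 0, -0.05], "dr": [0, 0, -14], "fingers": 1},
  {"delta_pos": [-0.17, 0, -0.3], "dr": [0, 0, -16], "fingers": 1},
  {"delta_pos": [-0.17, 0, -0.8], "dr": [0, 0, -16], "fingers": 1},
  {"delta_pos": [-0.17, 0, -1.3], "dr": [0, 0, -16], "fingers": 1},
])

```text
time: 17.5
tool_pos: [0.5688, -0.1605, 0.1438]
tool_rot: [2.832, 0.178, -1.069]
contact_force: [-1.1, 2.8, -16.1]
opening: 0.0103
grip_force: 60.0
```

```bash
cat >> chain.py <<'E'
L+=[((-.17,0,-1.3),(0,0,-16))]
E
python3 - <<'E'
from chain import *
st()
E
```

```text
h meas -0.0167 h cmd -0.0131 F tool [-0.14 -5.34 15.46] M tool [ 1.292  0.159 -0.128] t 17.5 err [-0.62 -0.04  3.56] q6 2.284 grip 0.0103
```

step_arm([
  {"delta_pos": [-0.03, -0.05, 0], "dr": [0, 0, -2], "fingers": 1},
  {"delta_pos": [-0.03, -0.1, 0], "dr": [0, 0, -4], "fingers": 1},
  {"delta_pos": [-0.03, -0.1, 0], "dr": [0, 0, -6], "fingers": 1},
  {"delta_pos": [-0.03, -0.1, -0.2], "dr": [0, 0, -6], "fingers": 1},
  {"delta_pos": [-0.03, -0.1, -0.4], "dr": [0, 0, -6], "fingers": 1},
])

```text
time: 18.12
tool_pos: [0.5722, -0.1604, 0.151]
tool_rot: [2.856, 0.203, -0.965]
contact_force: [-1.2, 0.5, -1.8]
opening: 0.0109
grip_force: 60.0
```

```bash
cat >> chain.py <<'E'
L+=[((-.03,-.1,-.4),(0,0,-6))]
E
python3 - <<'E'
from chain import *
st()
E
```

```text
h meas -0.0088 h cmd -0.0091 F tool [-0.69  0.06  2.12] M tool [ 0.175 -0.283 -0.058] t 18.125 err [-0.03  0.27 -0.34] q6 2.179 grip 0.0109
```

step_arm([
  {"delta_pos": [0, 0, -1], "dr": [0, 0, 0], "fingers": 1},
  {"delta_pos": [0, 0, -2.5], "dr": [0, 0, 0], "fingers": 1},
  {"delta_pos": [0, 0, -5], "dr": [0, 0, -8], "fingers": 1},
  {"delta_pos": [0, 0, -8], "dr": [0, 0, -17], "fingers": 1},
  {"delta_pos": [0, 0, -11], "dr": [0, 0, -26], "fingers": 1},
])

```text
time: 18.75
tool_pos: [0.6105, -0.1603, 0.2555]
tool_rot: [2.975, 0.306, -0.503]
contact_force: [0.1, -0.3, -1.1]
opening: 0.0106
grip_force: 60.0
```

```bash
cat >> chain.py <<'E'
L+=[((0,0,-11),(0,0,-26))]
E
python3 - <<'E'
from chain import *
st()
p=viewer.camera_params("wrist"); im=viewer.read_camera("wrist"); notch(im,p); t,r,o=pose()
print("\n",dl((.53,.05,.30),downrot(.9)),dl((.53,.05,.30),downrot(.9),"m"))
c=proj(p,t); print(c)
cr=im[150:300,210:350,::-1]; cv2.imwrite("pics/k1.png",cr)
# wing edges: print grey/saturation rows
hsv=cv2.cvtColor(im,cv2.COLOR_RGB2HSV)
for y in (215,225,235,245,255): print(y,[(int(a)) for a in im[y,262:300].mean(1)])
s=viewer.read_camera("side"); sp=viewer.camera_params("side"); cv2.imwrite("pics/k1s.png",s[:,:,::-1]); print(proj(sp,t),proj(sp,t+r.apply([0,0,.0587])))
E
```

```text
h meas 0.1026 h cmd 0.1009 F tool [0.55 0.06 1.  ] M tool [ 0.145  0.232 -0.032] t 18.75 err [-0.03  0.15 -1.69] q6 1.701 grip 0.0106
0.9 [181 194 199 197] | 0.95 [181 194 199 196] | 1.0 [182 194 199 196] | 1.05 [183 195 199 195] | 1.1 [185 195 199 193] | 1.15 [184 196 199 194] | 1.2 [185 196 200 193] | 1.25 [184 195 198 194] | 1.3 [178 192 196 190] | 1.35 [171 180 186 186] | 1.4 [158 165 170 169] | 1.45 [141 145 145 147] | 1.5 [132 126 126 124] | 1.55 [130 122 116 118] | 1.6 [138 132 129 125] | 1.65 [154 153 152 149] | 1.7 [168 175 174 169] | 1.75 [181 187 189 184] | 1.8 [187 195 196 188] | 1.85 [189 197 197 189] | 1.9 [190 198 197 187] | 1.95 [191 198 195 185] | 2.0 [191 197 194 184] | 2.05 [192 197 194 183] | 2.1 [192 197 194 183] | 2.15 [193 197 194 184] | 2.2 [194 198 194 185] | 
 (array([-17.81, -14.4 ,  -1.6 ]), array([ -4.46,  21.26, -78.35])) (array([-17.67, -14.61,  -1.17]), array([ -4.26,  20.73, -77.73]))
[277.76003672 264.46151736]
215 [173, 175, 174, 172, 168, 168, 168, 160, 138, 119, 104, 98, 97, 95, 96, 97, 96, 100, 95, 95, 98, 97, 100, 110, 126, 142, 164, 176, 177, 177, 172, 170, 171, 171, 172, 173, 175, 178]
225 [176, 175, 179, 180, 177, 158, 112, 90, 91, 90, 93, 92, 95, 93, 95, 93, 92, 93, 95, 94, 90, 92, 87, 91, 89, 91, 91, 113, 162, 176, 179, 179, 176, 179, 178, 175, 172, 170]
235 [180, 179, 174, 169, 148, 115, 97, 106, 108, 111, 111, 114, 111, 113, 113, 115, 113, 112, 114, 113, 111, 114, 113, 113, 110, 107, 105, 101, 114, 150, 166, 174, 176, 178, 177, 177, 178, 180]
245 [111, 109, 111, 123, 116, 101, 106, 107, 109, 111, 115, 116, 118, 116, 113, 114, 112, 116, 112, 115, 116, 115, 116, 113, 108, 106, 103, 97, 89, 90, 92, 101, 106, 109, 110, 110, 110, 110]
255 [105, 89, 57, 35, 50, 83, 100, 103, 108, 111, 115, 116, 115, 115, 116, 118, 115, 114, 116, 115, 115, 112, 115, 115, 111, 105, 102, 95, 75, 43, 31, 53, 96, 107, 107, 108, 112, 108]
[257.78138085 125.21970424] [266.73450715 146.09357142]
```

```bash
cat >> chain.py <<'E'
def wingrows():
    t,r,o=pose(); p=viewer.camera_params("wrist"); im=viewer.read_camera("wrist")
    for z in (-.0273,-.0253,.003):
        print("z",z,[(x,proj(p,t+r.apply([x/1000,0,z])).round(1)[1]) for x in (13.5,25,26,27,28)])
    print({y:int(v) for y,v in zip(range(195,250),im[195:250,272:286].mean((1,2)))})
E
python3 - <<'E'
from chain import *
wingrows()
E
```

```text
z -0.0273 [(13.5, np.float64(261.8)), (25, np.float64(238.4)), (26, np.float64(236.3)), (27, np.float64(234.2)), (28, np.float64(232.1))]
z -0.0253 [(13.5, np.float64(259.8)), (25, np.float64(236.7)), (26, np.float64(234.6)), (27, np.float64(232.5)), (28, np.float64(230.5))]
z 0.003 [(13.5, np.float64(236.7)), (25, np.float64(216.7)), (26, np.float64(215.0)), (27, np.float64(213.2)), (28, np.float64(211.4))]
{195: 53, 196: 55, 197: 60, 198: 70, 199: 87, 200: 112, 201: 144, 202: 175, 203: 195, 204: 202, 205: 201, 206: 189, 207: 162, 208: 147, 209: 158, 210: 171, 211: 176, 212: 173, 213: 154, 214: 121, 215: 98, 216: 93, 217: 93, 218: 93, 219: 92, 220: 92, 221: 91, 222: 92, 223: 93, 224: 93, 225: 92, 226: 92, 227: 92, 228: 92, 229: 93, 230: 96, 231: 99, 232: 105, 233: 109, 234: 112, 235: 113, 236: 113, 237: 113, 238: 114, 239: 115, 240: 115, 241: 115, 242: 114, 243: 115, 244: 114, 245: 115, 246: 115, 247: 114, 248: 114, 249: 114}
```

step_arm([
  {"delta_pos": [-3, -3, -1], "dr": [-0.5, 2.5, -9], "fingers": 1},
  {"delta_pos": [-6.5, -6, -1.5], "dr": [-1, 5, -19], "fingers": 1},
  {"delta_pos": [-10.5, -9, -2], "dr": [-1.6, 7.5, -28], "fingers": 1},
  {"delta_pos": [-14.5, -12, -2], "dr": [-2.2, 10, -38], "fingers": 1},
  {"delta_pos": [-17.8, -14.4, -1.6], "dr": [-2.7, 12.8, -47], "fingers": 1},
])

```text
time: 19.52
tool_pos: [0.5282, 0.0517, 0.2989]
tool_rot: [3.131, 0.148, 0.354]
contact_force: [0.1, -0.6, -0.5]
opening: 0.0108
grip_force: 60.0
```

```bash
cat >> chain.py <<'E'
L+=[((-17.8,-14.4,-1.6),(-2.7,12.8,-47))]
E
python3 - <<'E'
from chain import *
print(pose()[0],pose()[2]["qpos"])
W=(.50,.29,.30)
print(dl(W,downrot(1.676)))
E
```

```text
[0.52819181 0.05168443 0.29892621] [-0.00919843  0.39668285  1.25303198 -0.06257243  1.62647436  1.20728435]
(array([  5.37, -23.57,  -1.07]), array([ -5.13,   7.66, -75.72]))
```

The key hasn't shifted in the grip: the wing end edges match an offset under 0.5 mm, and the lock still reads about 1.53. Returning to the block.

step_arm([
  {"delta_pos": [1, -5, -0.3], "dr": [-0.7, 1, -9], "fingers": 1},
  {"delta_pos": [2, -10, -0.5], "dr": [-1.4, 2, -19], "fingers": 1},
  {"delta_pos": [3.5, -15, -0.8], "dr": [-2, 3, -29], "fingers": 1},
  {"delta_pos": [4.5, -20, -1], "dr": [-2.7, 4, -38], "fingers": 1},
  {"delta_pos": [5.4, -23.6, -1.1], "dr": [-3.3, 4.9, -48], "fingers": 1},
])

```text
time: 20.15
tool_pos: [0.4982, 0.2922, 0.2986]
tool_rot: [-3.122, 0.055, 1.197]
contact_force: [0.5, -0.6, -1.0]
opening: 0.0107
grip_force: 60.0
```

```bash
cat >> chain.py <<'E'
L+=[((5.4,-23.6,-1.1),(-3.3,4.9,-48))]
E
python3 - <<'E'
from chain import *
print(pose()[0],pose()[2]["tool_rot"],chain()[-1][0])
print(dl((.4872,.3062,.15),downrot(1.676)))
E
```

```text
[0.49819353 0.29221491 0.29858837] [-3.12178053  0.0551745   1.19652008] [0.50024339 0.29046495 0.30027938]
(array([ 1.8 , -1.51, 14.98]), array([ -1.81,   2.8 , -27.71]))
```

step_arm([
  {"delta_pos": [0.6, -0.5, 3], "dr": [-0.6, 1, -9], "fingers": 1},
  {"delta_pos": [1.2, -1, 7], "dr": [-1.2, 2, -18], "fingers": 1},
  {"delta_pos": [1.8, -1.5, 11], "dr": [-1.8, 2.8, -27.7], "fingers": 1},
  {"delta_pos": [1.8, -1.5, 15], "dr": [-1.8, 2.8, -27.7], "fingers": 1},
  {"delta_pos": [1.8, -1.5, 15], "dr": [-1.8, 2.8, -27.7], "fingers": 1},
])

```text
time: 20.78
tool_pos: [0.4838, 0.3047, 0.1458]
tool_rot: [-3.133, 0.003, 1.674]
contact_force: [0.4, -1.0, 0.1]
opening: 0.0106
grip_force: 60.0
```

step_arm([
  {"delta_pos": [0, 0, 0], "dr": [0, 0, 0], "fingers": 1},
  {"delta_pos": [0, 0, 0], "dr": [0, 0, 0], "fingers": 1},
  {"delta_pos": [0, 0, 0], "dr": [0, 0, 0], "fingers": 1},
  {"delta_pos": [0, 0, 0], "dr": [0, 0, 0], "fingers": 1},
  {"delta_pos": [0, 0, 0], "dr": [0, 0, 0], "fingers": 1},
])

```text
time: 21.4
tool_pos: [0.4867, 0.3062, 0.1498]
tool_rot: [3.141, -0.0, 1.676]
contact_force: [-0.5, -0.8, -0.6]
opening: 0.0103
grip_force: 60.0
```

```bash
cat >> chain.py <<'E'
L+=[((1.8,-1.5,15),(-1.8,2.8,-27.7)),((0,0,0),(0,0,0))]
E
python3 - <<'E'
from chain import *
print(pose()[0],pose()[2]["tool_rot"],chain()[-1][0],chain()[-1][1].as_euler("xyz"))
print(dl((.4870,.3063,.072),downrot(1.676)),dl((.4870,.3063,.072),downrot(1.676),"m"))
E
```

```text
[0.48669543 0.30620616 0.14975363] [ 3.14132778e+00 -1.33901340e-04  1.67634030e+00] [0.48731252 0.30617565 0.14983016] [-3.14143999e+00 -6.44543947e-05  1.67574935e+00]
(array([ 0.02, -0.03,  7.78]), array([-0.01, -0.  , -0.01])) (array([0.01, 0.03, 7.78]), array([ 0.02, -0.01,  0.02]))
```

step_arm([
  {"delta_pos": [0, 0, 2], "dr": [0, 0, 0], "fingers": 1},
  {"delta_pos": [0, 0, 3.5], "dr": [0, 0, 0], "fingers": 1},
  {"delta_pos": [0, 0, 5], "dr": [0, 0, 0], "fingers": 1},
  {"delta_pos": [0, 0, 6.5], "dr": [0, 0, 0], "fingers": 1},
  {"delta_pos": [0, 0, 7.5], "dr": [0, 0, 0], "fingers": 1},
])

```text
time: 22.02
tool_pos: [0.4864, 0.3061, 0.0734]
tool_rot: [-3.141, 0.0, 1.676]
contact_force: [0.3, -0.4, -1.0]
opening: 0.0106
grip_force: 60.0
```

step_arm([
  {"delta_pos": [0, 0, 0.2], "dr": [0, 0, 0], "fingers": 1},
  {"delta_pos": [0, 0, 0.4], "dr": [0, 0, 0], "fingers": 1},
  {"delta_pos": [0, 0, 0.55], "dr": [0, 0, 0], "fingers": 1},
  {"delta_pos": [0, 0, 0.55], "dr": [0, 0, 0], "fingers": 1},
  {"delta_pos": [0, 0, 0.55], "dr": [0, 0, 0], "fingers": 1},
])

```text
time: 22.65
tool_pos: [0.4867, 0.3062, 0.0693]
tool_rot: [3.141, -0.0, 1.677]
contact_force: [0.1, -0.5, -1.2]
opening: 0.0105
grip_force: 60.0
```

step_arm([
  {"delta_pos": [0, 0, 0.05], "dr": [0, 0, 0], "fingers": 1},
  {"delta_pos": [0, 0, 0.08], "dr": [0, 0, 0], "fingers": 1},
  {"delta_pos": [0, 0, 0.08], "dr": [0, 0, 0], "fingers": 1},
  {"delta_pos": [0, 0, 0.08], "dr": [0, 0, 0], "fingers": 1},
  {"delta_pos": [0, 0, 0.08], "dr": [0, 0, 0], "fingers": 1},
])

```text
time: 23.28
tool_pos: [0.4867, 0.3062, 0.0687]
tool_rot: [3.141, -0.0, 1.677]
contact_force: [-2.0, -0.6, 5.7]
opening: 0.0105
grip_force: 60.0
```

step_arm([
  {"delta_pos": [0, 0, 0], "dr": [0, 0, 0], "fingers": 0.6},
  {"delta_pos": [0, 0, 0], "dr": [0, 0, 0], "fingers": 0.3},
  {"delta_pos": [0, 0, 0], "dr": [0, 0, 0], "fingers": 0},
  {"delta_pos": [0, 0, 0], "dr": [0, 0, 0], "fingers": 0},
  {"delta_pos": [0, 0, 0], "dr": [0, 0, 0], "fingers": 0},
])

```text
time: 23.9
tool_pos: [0.4866, 0.3062, 0.0681]
tool_rot: [-3.141, 0.0, 1.677]
contact_force: [-0.7, -0.6, 0.3]
opening: 0.0452
grip_force: 0.0
```

step_arm([
  {"delta_pos": [0, 0, -2], "dr": [0, 0, 0], "fingers": 0},
  {"delta_pos": [0, 0, -5], "dr": [0, 0, 0], "fingers": 0},
  {"delta_pos": [0, 0, -9], "dr": [0, 0, 0], "fingers": 0},
  {"delta_pos": [0, 0, -12], "dr": [0, 0, 0], "fingers": 0},
  {"delta_pos": [0, 0, -12], "dr": [0, 0, 0], "fingers": 0},
])

```text
time: 24.52
tool_pos: [0.4878, 0.3068, 0.1908]
tool_rot: [3.137, -0.002, 1.677]
contact_force: [0.2, -0.4, -1.0]
opening: 0.046
grip_force: 0.0
```

```bash
python3 - <<'E'
from h import *
for _ in range(4): viewer.read_camera("wrist")
p=viewer.camera_params("wrist"); im=viewer.read_camera("wrist"); print(pose()[0],pose()[2]["contact_force"],pose()[2]["opening"])
c=proj(p,(.4876,.307,.096)); x0,y0=int(c[0])-60,int(c[1])-50; print(x0,y0)
np.savez("w6.npz",im=im,**p)
cv2.imwrite("pics/f1.png",cv2.resize(im[y0:y0+90,x0:x0+120,::-1],None,fx=6,fy=6,interpolation=cv2.INTER_CUBIC))
E
```

```text
[0.48594839 0.30586018 0.18677086] [-0.32618549  0.29360734 -0.10339386] 0.04579624955207866
221 159
```

View pics/f1.png

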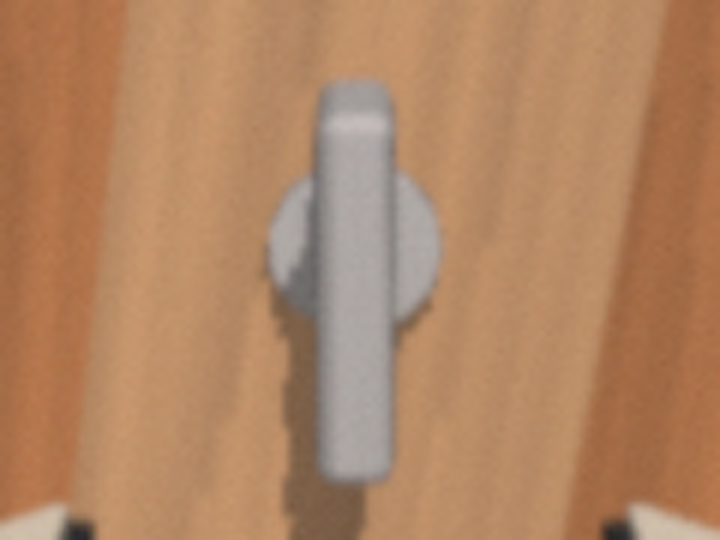

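The key stands upright in its hole, with the wing centred at (355,300) and the collar at (355,245) in the crop. It is released, the fingers are clear, and the lock was last read at its stop.

```bash
python3 - <<'E'
from h import *
d=np.load("w6.npz"); p={k:d[k] for k in("K","T")}; p["k1"]=float(d["k1"])
print(onz(p,(221+355/6,159+300/6),.096),onz(p,(221+355/6,159+245/6),.066))
print(robot.hand_in())
E
```

```text
[0.48661591 0.30751932 0.096     ] [0.48672737 0.30701633 0.066     ]
the job is handed in; nothing more can be done
None
```

I locked the cover and handed the job in at about 25 s. The lock reached its clockwise stop with the key fully home, and the key stands upright and released in its own hole, about 1 mm from where it started. The judge's verdict was not shown.

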